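# Stock the grinder kit tray

## Robot

A 6-joint arm with a two-finger parallel gripper is mounted at the origin on the work surface. World frame = base frame: x ahead of the robot, y to its left, z up, the work surface at z = 0. Lengths are in m, angles in rad, forces in N, time in s.
With the tool pointing down it reaches from about 0.325 to 0.85 m from the base axis. Payload 4.4 kg.
Tool frame: the origin (TCP) lies at the very end of the fingers, on their centre line; the grasp point (between the pads) lies 19 mm behind it; z points along the fingers, y is the line along which they close (so a half turn about z gives the same grasp; the last joint's range is limited). The gripper opens to 94 mm and grips with 3 to 60 N. Pads are 16 mm wide; open, the fingers measure 119 mm over their backs; the gripper's body (75 mm by 177 mm) begins 78 mm behind the grasp point.
Start: joints at [-1.258, 0.207, 1.542, -0, 1.393, -0.15], TCP at [0.257, -0.515, 0.205] pointing down, gripper open.
Joint ranges: [-2.73, 2.73], [-0.86, 2.22], [0.23, 2.46], [-1.11, 4.25], [0.08, 2.63], [-2.82, 2.82]. Speed limits (rad/s): [2.79, 2.79, 3.14, 3.14, 3.14, 3.14].

## Interface

Orientations are given as a unit quaternion [w, x, y, z].
In Python, from workcell import r gives the robot as it stands.
- The arm moves only by the tool drive_tool, never from a script. Its argument "targets" is a list of rows, each an object with "grip": the opening in per cent of the stroke, from 0 (shut) to 100 (fully open); "slide": the shift along the tool's x, y, z in cm, a list of three; "angular": the turn, a rotation vector about the tool's x, y, z in degrees, a list of three. A call has 1 to 20 rows; each row shifts and turns the commanded pose from where the row before left it, along the tool's axes as they then stand; what a row does not reach is not made up. A row lasts 1/8 s, in which the tool goes at most 62.5 mm and 10.7 degrees, less where a joint would pass 70% of its speed; a pose out of reach is approached as far as the arm can. A call with a gripper value outside its range is refused whole. The fingers move at their own pace and stop on an object; the grip force is fixed at half the most. Time passes only in rows, so rows that do not move let the fingers close. It gives the time, the measured TCP pose, the force, the opening and the grip force at its end, in the units of the state.
- r.sense(): the state, without advancing time (a new reading comes with each control period).
- r.snapshot(name): name is "side" or "top"; returns a dict with "img" (400x640x3 uint8, red, green, blue), "z_map" (400x640 float32, m along the optical axis (not along the pixel's ray), 0 where there is no reading), "intrinsics" (3x3 intrinsics, pixels), "extrinsics" (4x4, takes a point from camera to world coordinates). Camera axes: x right, y down, z forward; pixel columns grow to the right and rows downward; lengths in m; the calibration is good to about 2 mm. A picture is of the moment at which its call begins.
- r.finish_job(): hands the job in; it is judged then, once.
The state is a dict: "time_s": time; "joints": joint angles; "dq": joint speeds; "tau": joint torques, N m; "eef_pos": TCP position; "orientation": TCP orientation; "ft_force": force on the tool from outside, world axes, zero at the start; "moment": the same for the moment, N m; "gripper_width": opening from 0.0 (shut) to 1.0 (fully open); "gripper_force": force on a finger pad.
Only numpy, scipy, OpenCV 4.12 (cv2) and the standard library are available. Lean on these libraries where they do the work, as an engineer would, in place of code of your own. Each camera call takes 0.05 s, during which the arm holds its last target. There are 200 camera calls.

## Task

Pack the grinder's spindle kit into the grey kit tray: put the ribbed flange, hub up, flat on the insert with its bore over the post, the hexagon nut flat in the square dish, stand the sleeve upright in the round cup, and lay the pin punch along the tray's long channel (either way round). The smooth flange and the square nut belong to another machine: leave them where they lie. Let go of everything when you are done.

Things in the scene. Friction and masses are not known exactly. Their poses are not given: they have to be found in the camera images.
- ribbed_flange: Loose steel flange, lying hub up: disc 66 mm across, 8 mm thick, ten short raised ribs on its upper face (to 11.5 mm) and a round hub 42 mm across, top 30 mm above its underside; a 28 mm bore goes right through. Grip it across the hub above the ribs. 0.2 to 0.4 kg. Origin: centre of its underside, at z = 0 at the start; z up.
- hex_nut: Loose steel hexagon nut, 36 mm across flats, 41.5 mm across corners, 22 mm high, lying flat, with a dark round bore on top (20 mm). Flats face along its own +-x and every 60 degrees from there. Origin: centre of its underside, on the bench at z = 0 at the start; z up.
- sleeve: Loose steel spacer sleeve (tube), 34 mm outside, 20 mm bore, 44 mm high, standing upright. Origin: centre of its underside, on the bench at z = 0 at the start; z along its axis, up.
- pin_punch: Loose dark steel pin punch, lying, 145 mm long: octagonal handle 20 mm across flats, 90 mm long, then a 14 mm neck and 8 mm pin, 55 mm together. Origin: on its axis at mid-handle, 10 mm above what it lies on; x towards the pin (its end at +100 mm, butt at -45 mm); flats face up, down and sideways. Centre of mass within 15 mm of the origin.
- smooth_flange: Look-alike, leave it: loose steel flange with a smooth disc without ribs, 54 mm across, 8 mm thick, hub 32 mm across rising to 30 mm, bore 20 mm. Origin: centre of its underside.
- square_nut: Look-alike, leave it: loose steel square nut, 36 mm square, 22 mm high, dark round bore on top. Origin: centre of its underside.
- tray: Fixed grey tray, 280 mm (x) by 140 mm (y), floor 4 mm thick, walls 4 mm thick, tops 10 mm above the bench. A long wall splits it: on its +y side the empty punch channel, 272 by 44 mm inside, centre line at y = +44 mm; on its -y side three inserts in any order at x = -90, 0, +90 mm, y = -23 mm. Origin: centre of its underside, at z = 0. May be turned about the vertical; the inserts turn with it.
- post_insert: Fixed black square plate in the tray, 78 mm square, 4 mm thick, with a steel post 10 mm in diameter standing 20 mm above the plate: place for the ribbed flange. Origin: centre of its underside, 4 mm above the bench, so the flange rests 8 mm above the bench; axes as the tray's.
- square_dish: Fixed black square dish in the tray, 68 mm outside, 60 mm inside, floor 4 mm thick, rim 12 mm above its underside: place for the hexagon nut. Origin: centre of its underside, 4 mm above the bench, so the nut rests 8 mm above the bench; axes as the tray's.
- round_cup: Fixed black round cup in the tray, 64 mm outside, 56 mm inside, floor 4 mm thick, rim 18 mm above its underside: place for the sleeve. Origin: centre of its underside, 4 mm above the bench, so the sleeve rests 8 mm above the bench; axes as the tray's.
There are look-alikes about, which are no part of the job. Leave any purple look-alike of the ribbed_flange alone. What is shaped like the hex_nut but pink is not meant.

How it is judged:
At the end, for the whole second after the job is handed in: Flange hub up on the post insert (within 12 mm), nut in the dish (20 mm), sleeve in the cup (14 mm), each seated to 4 mm and 0.12 rad; punch on the channel floor (within 105 mm along, 14 mm across, 0.22 rad); smooth flange and square nut upright, moved under 20 mm; all at rest (horizontal distance between ribbed_flange and post_insert below 0.012 m and z of ribbed_flange in the frame of post_insert between 0 and 0.008 m and angle between each of ribbed_flange, hex_nut, sleeve, smooth_flange, square_nut's own z axis and vertical below 0.12 rad and horizontal distance between hex_nut and square_dish below 0.02 m and z of hex_nut in the frame of square_dish between 0 and 0.008 m and horizontal distance between sleeve and round_cup below 0.014 m and z of sleeve in the frame of round_cup between 0 and 0.008 m and x of pin_punch in the frame of tray between -0.105 and 0.105 m and y of pin_punch in the frame of tray between 0.03 and 0.058 m and z of pin_punch in the frame of tray between 0.01 and 0.018 m and angle between the x axis of pin_punch and the x axis of tray, either way round below 0.22 rad and distance of each of smooth_flange, square_nut from where it was at the start of the episode below 0.02 m and linear speed of each of ribbed_flange, hex_nut, sleeve, pin_punch, smooth_flange, square_nut below 0.02 m/s); the robot touches nothing.
It fails at once if the smooth flange or the square nut was shifted by more than 20 mm (distance of any of smooth_flange, square_nut from where it was at the start of the episode above 0.02 m).
It also fails if it takes over 102 s, if anything falls off the work surface, if the arm or the gripper's body presses on something with over 40 N, if the wrist force passes 120 N, or if a joint passes its speed limit or range.

## Working session

There is one attempt and no reset: what is moved stays moved. The work goes in short steps, Python scripts to look and compute and a tool call to move; the robot and the scene stay as the last step left them, time stands still between calls to the robot, and variables do not carry over. Pictures are saved under pics/ and viewed, at most 14 in all, crops included, and the job is handed in when it is done.

Besides the shell and the picture viewer there is one more tool, called after "Call:" as a command line: name --argument value ..., lists and objects as JSON in quotes. drive_tool: Moves the arm, as the interface text tells. Its arguments: {"type":"object","properties":{"targets":{"type":"array","items":{"type":"object","properties":{"grip":{"type":"number"},"slide":{"type":"array","items":{"type":"number"}},"angular":{"type":"array","items":{"type":"number"}}}}}},"required":["targets"]}

```bash
mkdir -p pics; ls; python3 - <<'E'
from workcell import r
import cv2,numpy as np
for n in("top","side"):
    s=r.snapshot(n); cv2.imwrite(f"pics/{n}0.png",s["img"][:,:,::-1]); np.savez(f"{n}0.npz",**s)
    print(n,s["intrinsics"].round(1).tolist(),s["extrinsics"].round(3).tolist())
print(r.sense())
E
```

```text
pics
top [[384.9, 0.0, 314.1], [0.0, 384.9, 194.8], [0.0, 0.0, 1.0]] [[0.007, -0.994, 0.107, 0.441], [-1.0, -0.008, -0.009, -0.055], [0.01, -0.107, -0.994, 0.888], [0.0, 0.0, 0.0, 1.0]]
side [[452.8, 0.0, 318.1], [0.0, 452.8, 204.6], [0.0, 0.0, 1.0]] [[-0.988, -0.114, 0.106, 0.424], [-0.156, 0.74, -0.654, 0.485], [-0.003, -0.663, -0.749, 0.654], [0.0, 0.0, 0.0, 1.0]]
{'time_s': 0.1, 'joints': array([-1.25849493e+00,  2.07341235e-01,  1.54280289e+00, -7.04089680e-06,
        1.39352153e+00, -1.50490310e-01]), 'dq': array([-0.00059596,  0.000285  , -0.00224371, -0.00026454, -0.00101742,
       -0.00088437]), 'tau': array([ 2.29285324e-04, -3.71866071e+01, -2.82294881e+01,  7.01004476e-02,
        3.11807916e-02, -6.29104602e-05]), 'eef_pos': array([ 0.25647135, -0.5138102 ,  0.20440717]), 'orientation': array([-1.03282747e-03,  9.73346557e-01,  2.29336883e-01, -8.72202714e-05]), 'ft_force': array([-0.20727576, -1.09476922,  0.6993339 ]), 'moment': array([ 0.01760685, -0.03789751,  0.01579948]), 'gripper_force': 0.0, 'gripper_width': 0.9981400851992771}
```

View pics/top0.png

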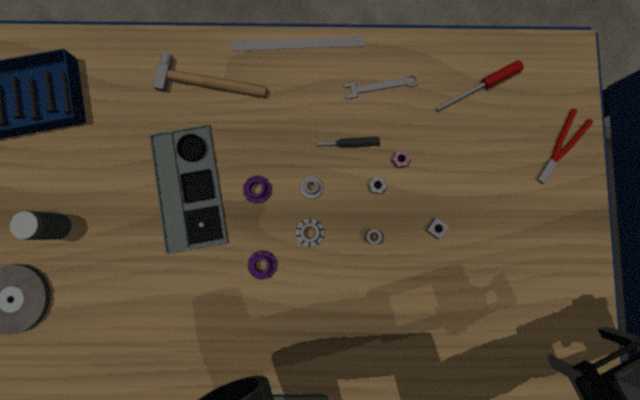

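View pics/side0.png

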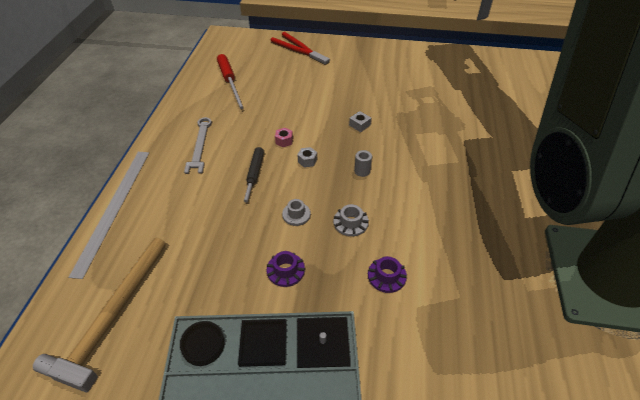

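Top view candidates:
- **Ribbed flange:** steel with ribs at (310,232). The smooth flange is at (311,187) and purple look-alikes are at (258,189) and (262,265).
- **Hex nut:** steel at (377,185). A pink one is at (401,158) and the square nut at (438,228).
- **Sleeve and punch:** sleeve at (373,237), punch at (348,142).
- **Tray:** near (190,188), with the post insert at (203,225), the dish at (197,186) and the cup at (192,148). The channel is on the left.

I'll confirm these in enlarged crops.

```bash
python3 - <<'E'
import cv2,numpy as np
def crop(n,x0,y0,x1,y1,k,out):
    im=np.load(n+"0.npz")["img"][y0:y1,x0:x1,::-1]
    im=cv2.convertScaleAbs(im,alpha=1.6)
    im=cv2.resize(im,None,fx=k,fy=k,interpolation=cv2.INTER_CUBIC)
    for x in range((x0+9)//10*10,x1,10): cv2.line(im,((x-x0)*k,0),((x-x0)*k,8 if x%50 else 20),(0,255,255),1)
    for y in range((y0+9)//10*10,y1,10): cv2.line(im,(0,(y-y0)*k),(8 if y%50 else 20,(y-y0)*k),(0,255,255),1)
    cv2.imwrite(out,im)
crop("top",290,130,450,250,5,"pics/c1.png")
crop("top",140,110,240,260,4,"pics/c2.png")
crop("side",230,100,390,220,5,"pics/c3.png")
E
```

```text
(no output)
```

View pics/c1.png

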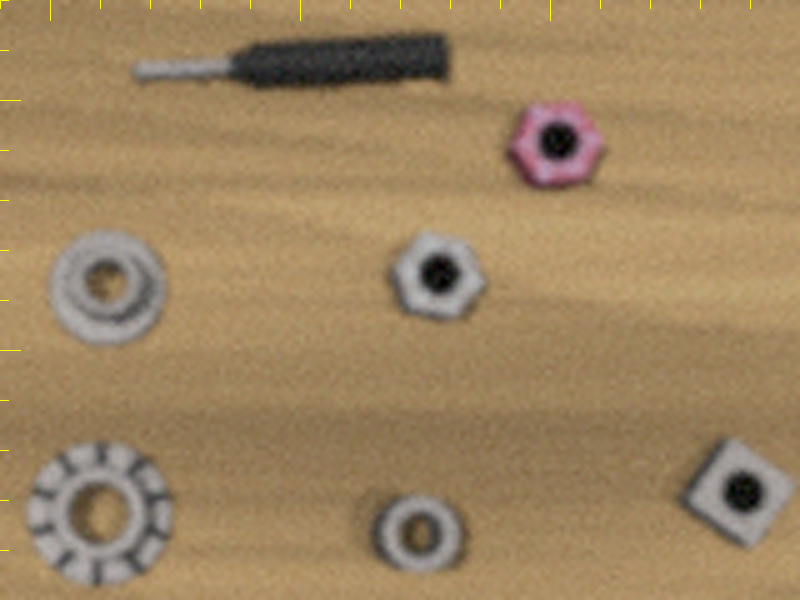

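View pics/c2.png

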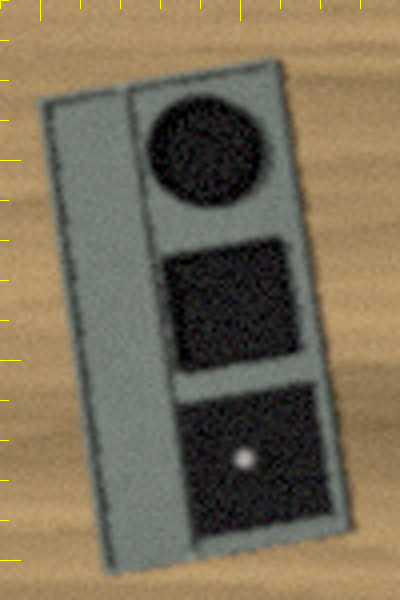

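View pics/c3.png

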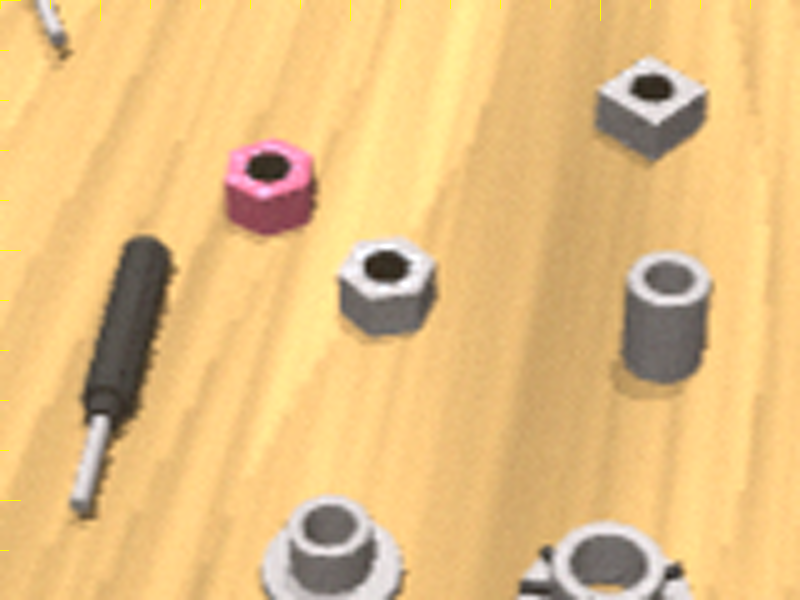

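The crops confirm the picks:
- The steel ribbed flange hub is at c1 (100,513).
- The grey hex nut bore is at c1 (440,273).
- The sleeve is at c1 (422,533).
- The punch runs from pin tip (136,70) to butt (447,57).
- The tray post is at c2 (244,459).

Now I'll turn these into positions.

```bash
cat > h.py <<'E'
import numpy as np
from scipy.spatial.transform import Rotation as R
def proj(s,u,v,z):
    T=s["extrinsics"]; K=s["intrinsics"]
    d=T[:3,:3]@np.linalg.solve(K,[u,v,1]); return (T[:3,3]+d*(z-T[2,3])/d[2])[:2]
E
python3 - <<'E'
from h import *
t=np.load("top0.npz"); s=np.load("side0.npz")
c1=lambda x,y,z:proj(t,290+x/5,130+y/5,z)
c2=lambda x,y,z:proj(t,140+x/4,110+y/4,z)
c3=lambda x,y,z:proj(s,230+x/5,100+y/5,z)
for n,a,b in[("ribbed",c1(100,513,.03),c3(607,559,.03)),("ribdisc",c1(100,514,.01),None),("hex",c1(440,273,.022),c3(388,267,.022)),("sleeve",c1(422,533,.044),c3(668,278,.044)),("square",c1(743,491,.022),c3(653,88,.022)),
 ("tip",c1(136,70,.01),c3(80,505,.01)),("butt",c1(447,57,.01),None),("smooth",c1(107,280,.03),c3(330,524,.03)),("pink",c1(558,140,.022),c3(269,166,.022))]: print(n,a.round(4),None if b is None else b.round(4))
hc=np.array([c1(x,y,.022) for x,y in[(437,231),(475,243),(485,280),(447,320),(408,308),(393,275)]]);c=hc.mean(0)
print("hexc",c.round(4),np.degrees(np.arctan2(*(hc-c).T[::-1]))%60)
tc=np.array([c2(*p,.01) for p in[(40,98),(278,60),(352,530),(106,574)]])
print("tray",tc.round(4),tc.mean(0).round(4)); 
for a,b in((3,0),(2,1)): d=tc[b]-tc[a];print(np.hypot(*d),np.degrees(np.arctan2(d[1],d[0])))
for a,b in((1,0),(2,3)): d=tc[b]-tc[a];print(np.hypot(*d),np.degrees(np.arctan2(-d[0],d[1])))
print("post",c2(244,459,.028),"dish",c2((162+280+300+182)/4,(256+236+350+372)/4,.016),"cup",c2(209,152,.022))
print("post side",proj(s,322.5,334,.028))
E
```

```text
ribbed [ 0.4492 -0.0544] [ 0.4503 -0.0524]
ribdisc [ 0.4489 -0.0544] None
hex [ 0.559  -0.2082] [ 0.5575 -0.2041]
sleeve [ 0.4413 -0.1952] [ 0.4416 -0.1907]
square [ 0.4611 -0.3437] [ 0.4602 -0.3399]
tip [ 0.6548 -0.0695] [ 0.6536 -0.0659]
butt [ 0.6624 -0.2147] None
smooth [ 0.5535 -0.0567] [ 0.5529 -0.0537]
pink [ 0.621  -0.2631] [ 0.6197 -0.2604]
hexc [ 0.5576 -0.2086] [ 4.22705351 14.24664698 25.38983004  7.30853493 14.27984349 29.13373137]
tray [[0.6738 0.3194]
 [0.6978 0.1822]
 [0.4258 0.1308]
 [0.4003 0.2681]] [0.5494 0.2251]
0.27821040031920347 10.624160560610873
0.27678672024528045 10.718176156867075
0.13921807159139005 9.928783836586422
0.13966224498868848 10.51522324706052
post [0.46488126 0.18805067] dish [0.55349521 0.20220256] cup [0.63993082 0.21639127]
post side [0.46690537 0.18864658]
```

Call:
drive_tool --targets '[{"grip":100,"slide":[0,0,0],"angular":[0,0,8.8]},{"grip":100,"slide":[0,0,0],"angular":[0,0,8.8]},{"grip":100,"slide":[0,0,0],"angular":[0,0,8.9]},{"grip":100,"slide":[1.6,-3.8,0.5],"angular":[0,0,0]},{"grip":100,"slide":[1.6,-3.8,0.5],"angular":[0,0,0]},{"grip":100,"slide":[1.6,-3.8,0.5],"angular":[0,0,0]},{"grip":100,"slide":[1.6,-3.8,0.5],"angular":[0,0,0]},{"grip":100,"slide":[1.6,-3.8,0.5],"angular":[0,0,0]},{"grip":100,"slide":[1.6,-3.8,0.5],"angular":[0,0,0]},{"grip":100,"slide":[1.6,-3.8,0.5],"angular":[0,0,0]},{"grip":100,"slide":[1.6,-3.8,0.5],"angular":[0,0,0]},{"grip":100,"slide":[1.6,-3.8,0.5],"angular":[0,0,0]},{"grip":100,"slide":[1.6,-3.8,0.5],"angular":[0,0,0]},{"grip":100,"slide":[1.6,-3.8,0.5],"angular":[0,0,0]},{"grip":100,"slide":[1.6,-3.8,0.5],"angular":[0,0,0]},{"grip":100,"slide":[0,0,0],"angular":[0,0,0]},{"grip":100,"slide":[0,0,0],"angular":[0,0,0]}]'

```text
time_s: 2.22
eef_pos: [0.4482, -0.0588, 0.1452]
orientation: [0.0, 1.0, 0.0, -0.0]
ft_force: [-0.5, 0.0, 1.5]
gripper_width: 1.0
gripper_force: 0.0
```

Call:
drive_tool --targets '[{"grip":100,"slide":[0.1,-0.5,3],"angular":[0,0,0]},{"grip":100,"slide":[0,0,3],"angular":[0,0,0]},{"grip":100,"slide":[0,0,3],"angular":[0,0,0]},{"grip":100,"slide":[0,0,2],"angular":[0,0,0]},{"grip":100,"slide":[0,0,1],"angular":[0,0,0]},{"grip":100,"slide":[0,0,0.5],"angular":[0,0,0]},{"grip":100,"slide":[0,0,0.5],"angular":[0,0,0]},{"grip":100,"slide":[0,0,0],"angular":[0,0,0]},{"grip":100,"slide":[0,0,0],"angular":[0,0,0]}]'

```text
time_s: 3.35
eef_pos: [0.4501, -0.0536, 0.0159]
orientation: [0.0, 1.0, 0.0, 0.001]
ft_force: [0.5, 0.8, 0.2]
gripper_width: 1.0
gripper_force: 0.0
```

Z is good; closing and lifting a little.

Call:
drive_tool --targets '[{"grip":30,"slide":[0,0,0.1],"angular":[0,0,0]},{"grip":30,"slide":[0,0,0],"angular":[0,0,0]},{"grip":30,"slide":[0,0,0],"angular":[0,0,0]},{"grip":20,"slide":[0,0,0],"angular":[0,0,0]},{"grip":20,"slide":[0,0,0],"angular":[0,0,0]},{"grip":20,"slide":[0,0,0],"angular":[0,0,0]},{"grip":20,"slide":[0,0,0],"angular":[0,0,0]},{"grip":20,"slide":[0,0,0],"angular":[0,0,0]},{"grip":20,"slide":[0,0,-1],"angular":[0,0,0]},{"grip":20,"slide":[0,0,-2],"angular":[0,0,0]},{"grip":20,"slide":[0,0,-3],"angular":[0,0,0]},{"grip":20,"slide":[0,0,-2],"angular":[0,0,0]},{"grip":20,"slide":[0,0,0],"angular":[0,0,0]}]'

```text
time_s: 4.97
eef_pos: [0.451, -0.054, 0.0962]
orientation: [0.001, 1.0, 0.0, 0.002]
ft_force: [-0.3, -0.2, -3.7]
gripper_width: 0.44
gripper_force: 30.0
```

```bash
python3 - <<'E'
from workcell import r
import cv2,numpy as np
s=r.snapshot("side"); cv2.imwrite("pics/s1.png",s["img"][:,:,::-1])
print(r.sense()["gripper_width"],r.sense()["eef_pos"])
E
```

```text
0.4434762231269542 [ 0.44978155 -0.0536002   0.09485999]
```

View pics/s1.png

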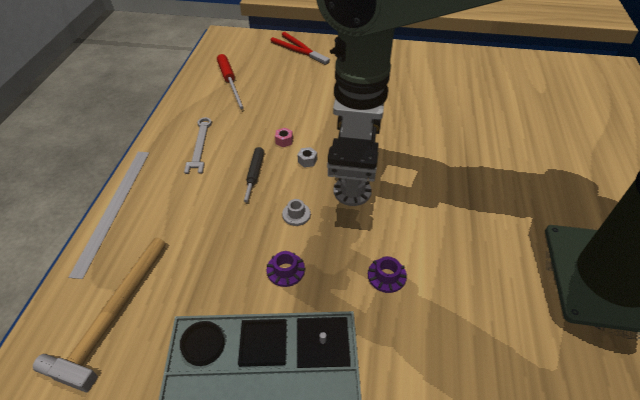

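The flange is held: 0.443 × 94 = 41.7 mm, matching the hub. Moving over the post.

Call:
drive_tool --targets '[{"grip":20,"slide":[0.3,-4,0],"angular":[0,0,0]},{"grip":20,"slide":[0.3,-4,0],"angular":[0,0,0]},{"grip":20,"slide":[0.3,-4,0],"angular":[0,0,0]},{"grip":20,"slide":[0.3,-4,0],"angular":[0,0,0]},{"grip":20,"slide":[0.2,-4,0],"angular":[0,0,0]},{"grip":20,"slide":[0.1,-3,0],"angular":[0,0,0]},{"grip":20,"slide":[0.1,-1.1,0],"angular":[0,0,0]},{"grip":20,"slide":[0,0,0],"angular":[0,0,0]},{"grip":20,"slide":[0,0,2],"angular":[0,0,0]},{"grip":20,"slide":[0,0,1.5],"angular":[0,0,0]},{"grip":20,"slide":[0,0,0],"angular":[0,0,0]},{"grip":20,"slide":[0,0,0],"angular":[0,0,0]}]'

```text
time_s: 6.52
eef_pos: [0.4659, 0.1871, 0.0597]
orientation: [0.0, 1.0, -0.0, 0.0]
ft_force: [0.6, -0.2, -3.7]
gripper_width: 0.444
gripper_force: 30.0
```

Call:
drive_tool --targets '[{"grip":20,"slide":[0,0,1],"angular":[0,0,0]},{"grip":20,"slide":[0,0,1],"angular":[0,0,0]},{"grip":20,"slide":[0,0,1],"angular":[0,0,0]},{"grip":20,"slide":[0,0,0.3],"angular":[0,0,0]},{"grip":20,"slide":[0,0,0.2],"angular":[0,0,0]},{"grip":20,"slide":[0,0,0],"angular":[0,0,0]},{"grip":20,"slide":[0,0,0],"angular":[0,0,0]}]'

```text
time_s: 7.4
eef_pos: [0.4659, 0.1876, 0.0248]
orientation: [-0.0, 1.0, 0.0, 0.0]
ft_force: [-0.5, -0.3, -2.7]
gripper_width: 0.442
gripper_force: 30.0
```

Call:
drive_tool --targets '[{"grip":20,"slide":[0,0,0.15],"angular":[0,0,0]},{"grip":20,"slide":[0,0,0],"angular":[0,0,0]},{"grip":70,"slide":[0,0,0],"angular":[0,0,0]},{"grip":70,"slide":[0,0,0],"angular":[0,0,0]},{"grip":70,"slide":[0,0,0],"angular":[0,0,0]},{"grip":70,"slide":[0,0,-2],"angular":[0,0,0]},{"grip":70,"slide":[0,0,-4],"angular":[0,0,0]},{"grip":80,"slide":[0,0,-2],"angular":[0,0,0]},{"grip":80,"slide":[1,4.0,0],"angular":[0,0,0]},{"grip":80,"slide":[1,4.0,0],"angular":[0,0,0]},{"grip":80,"slide":[1,4.0,0],"angular":[0,0,0]},{"grip":80,"slide":[1,4.0,0],"angular":[0,0,0]},{"grip":80,"slide":[1,4.0,0],"angular":[0,0,0]},{"grip":80,"slide":[1,4.0,0],"angular":[0,0,0]},{"grip":80,"slide":[1,4.0,0],"angular":[0,0,0]},{"grip":80,"slide":[1,4.0,0],"angular":[0,0,0]},{"grip":80,"slide":[1,4.0,0],"angular":[0,0,0]},{"grip":80,"slide":[0.2,3.4,0],"angular":[0,0,-8]},{"grip":80,"slide":[0,0,0],"angular":[0,0,-8]},{"grip":80,"slide":[0,0,0],"angular":[0,0,0]}]'

```text
time_s: 9.9
eef_pos: [0.5575, -0.2069, 0.1029]
orientation: [-0.0, 0.99, 0.138, -0.0]
ft_force: [0.9, -0.3, -0.3]
gripper_width: 0.801
gripper_force: 0.0
```

Call:
drive_tool --targets '[{"grip":80,"slide":[0,0,3],"angular":[0,0,0]},{"grip":80,"slide":[0,0,3],"angular":[0,0,0]},{"grip":80,"slide":[0,0,2],"angular":[0,0,0]},{"grip":80,"slide":[0,0,1],"angular":[0,0,0]},{"grip":80,"slide":[0,0,0.2],"angular":[0,0,0]},{"grip":10,"slide":[0,0,0],"angular":[0,0,0]},{"grip":10,"slide":[0,0,0],"angular":[0,0,0]},{"grip":10,"slide":[0,0,0],"angular":[0,0,0]},{"grip":10,"slide":[0,0,0],"angular":[0,0,0]},{"grip":10,"slide":[0,0,0],"angular":[0,0,0]},{"grip":10,"slide":[0,0,0],"angular":[0,0,0]},{"grip":10,"slide":[0,0,0],"angular":[0,0,0]},{"grip":10,"slide":[0,0,0],"angular":[0,0,0]}]'

```text
time_s: 11.52
eef_pos: [0.5578, -0.2066, 0.0113]
orientation: [0.0, 0.99, 0.139, 0.0]
ft_force: [-0.7, 0.3, 2.6]
gripper_width: 0.383
gripper_force: 29.5
```

```bash
python3 - <<'E'
from workcell import r
import cv2
s=r.snapshot("side"); cv2.imwrite("pics/s2.png",s["img"][:,:,::-1])
print(r.sense()["gripper_width"],r.sense()["eef_pos"])
E
```

```text
0.38157027914061725 [ 0.55780856 -0.20656161  0.01125682]
```

View pics/s2.png

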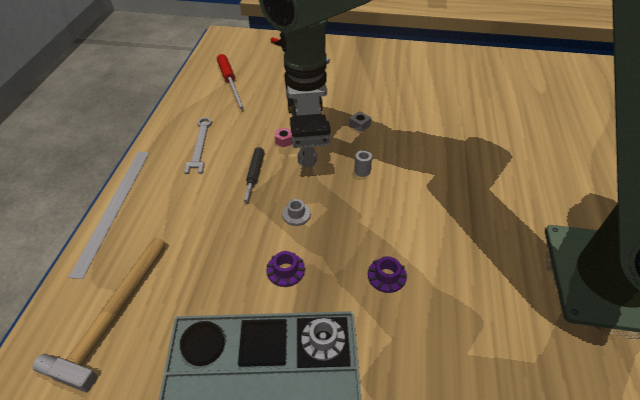

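The flange sits over the post at (323,340), and the grip on the nut is across flats (36 mm). Carrying the nut to the dish.

Call:
drive_tool --targets '[{"grip":10,"slide":[0,0,-1.5],"angular":[0,0,0]},{"grip":10,"slide":[0,0,-3],"angular":[0,0,0]},{"grip":10,"slide":[0,0,-3],"angular":[0,0,8]},{"grip":10,"slide":[0,0,-1],"angular":[0,0,8]},{"grip":10,"slide":[0,-3,0],"angular":[0,0,0]},{"grip":10,"slide":[-0.4,-4,0],"angular":[0,0,0]},{"grip":10,"slide":[0,-4,0],"angular":[0,0,0]},{"grip":10,"slide":[0,-4,0],"angular":[0,0,0]},{"grip":10,"slide":[0,-4,0],"angular":[0,0,0]},{"grip":10,"slide":[0,-4,0],"angular":[0,0,0]},{"grip":10,"slide":[0,-4,0],"angular":[0,0,0]},{"grip":10,"slide":[0,-4,0],"angular":[0,0,0]},{"grip":10,"slide":[0,-4,0],"angular":[0,0,0]},{"grip":10,"slide":[0,-4,0],"angular":[0,0,0]},{"grip":10,"slide":[0,-1.9,0],"angular":[0,0,0]},{"grip":10,"slide":[0,0,2],"angular":[0,0,0]},{"grip":10,"slide":[0,0,2],"angular":[0,0,0]},{"grip":10,"slide":[0,0,0],"angular":[0,0,0]},{"grip":10,"slide":[0,0,0],"angular":[0,0,0]}]'

```text
time_s: 13.95
eef_pos: [0.5541, 0.2022, 0.0566]
orientation: [-0.0, 1.0, -0.0, 0.0]
ft_force: [0.0, -1.0, -2.3]
gripper_width: 0.38
gripper_force: 29.5
```

Call:
drive_tool --targets '[{"grip":10,"slide":[0,0,1],"angular":[0,0,0]},{"grip":10,"slide":[0,0,1],"angular":[0,0,0]},{"grip":10,"slide":[0,0,1],"angular":[0,0,0]},{"grip":10,"slide":[0,0,0.4],"angular":[0,0,0]},{"grip":10,"slide":[0,0,0.3],"angular":[0,0,0]},{"grip":10,"slide":[0,0,0],"angular":[0,0,0]},{"grip":10,"slide":[0,0,0],"angular":[0,0,0]}]'

```text
time_s: 14.82
eef_pos: [0.5538, 0.2027, 0.0193]
orientation: [-0.0, 1.0, 0.0, 0.0]
ft_force: [-0.4, -0.2, 0.3]
gripper_width: 0.38
gripper_force: 29.5
```

Call:
drive_tool --targets '[{"grip":65,"slide":[0,0,0],"angular":[0,0,0]},{"grip":65,"slide":[0,0,0],"angular":[0,0,0]},{"grip":65,"slide":[0,0,0],"angular":[0,0,0]},{"grip":65,"slide":[0,0,-2],"angular":[0,0,0]},{"grip":65,"slide":[0,0,-4],"angular":[0,0,0]},{"grip":80,"slide":[0,0,-3],"angular":[0,0,0]},{"grip":80,"slide":[-1.1,3.8,0],"angular":[0,0,0]},{"grip":80,"slide":[-1.1,3.8,0],"angular":[0,0,0]},{"grip":80,"slide":[-1.1,3.8,0],"angular":[0,0,0]},{"grip":80,"slide":[-1.1,3.8,0],"angular":[0,0,0]},{"grip":80,"slide":[-1.1,3.8,0],"angular":[0,0,0]},{"grip":80,"slide":[-1.1,3.8,0],"angular":[0,0,0]},{"grip":80,"slide":[-1.1,3.8,0],"angular":[0,0,0]},{"grip":80,"slide":[-1.1,3.8,0],"angular":[0,0,0]},{"grip":80,"slide":[-1.1,3.8,0],"angular":[0,0,0]},{"grip":80,"slide":[-1.1,3.8,0],"angular":[0,0,0]},{"grip":80,"slide":[-0.2,1.6,0],"angular":[0,0,0]},{"grip":80,"slide":[0,0,0],"angular":[0,0,0]},{"grip":80,"slide":[0,0,0],"angular":[0,0,0]}]'

```text
time_s: 17.2
eef_pos: [0.4419, -0.1925, 0.1091]
orientation: [-0.0, 1.0, 0.001, 0.0]
ft_force: [0.6, -0.1, -0.2]
gripper_width: 0.802
gripper_force: 0.0
```

Call:
drive_tool --targets '[{"grip":80,"slide":[0,0,3],"angular":[0,0,0]},{"grip":80,"slide":[0,0,3],"angular":[0,0,0]},{"grip":80,"slide":[0,0,2],"angular":[0,0,0]},{"grip":80,"slide":[0,0,0.9],"angular":[0,0,0]},{"grip":80,"slide":[0,0,0],"angular":[0,0,0]},{"grip":10,"slide":[0,0,0],"angular":[0,0,0]},{"grip":10,"slide":[0,0,0],"angular":[0,0,0]},{"grip":10,"slide":[0,0,0],"angular":[0,0,0]},{"grip":10,"slide":[0,0,0],"angular":[0,0,0]},{"grip":10,"slide":[0,0,0],"angular":[0,0,0]},{"grip":10,"slide":[0,0,0],"angular":[0,0,0]},{"grip":10,"slide":[0,0,0],"angular":[0,0,0]},{"grip":10,"slide":[0,0,0],"angular":[0,0,0]}]'

```text
time_s: 18.82
eef_pos: [0.4417, -0.1935, 0.0201]
orientation: [0.0, 1.0, 0.0, 0.0]
ft_force: [-0.3, -0.0, 3.5]
gripper_width: 0.362
gripper_force: 30.0
```

Call:
drive_tool --targets '[{"grip":10,"slide":[0,0,-2],"angular":[0,0,0]},{"grip":10,"slide":[0,0,-3],"angular":[0,0,0]},{"grip":10,"slide":[0,0,-4],"angular":[0,0,0]},{"grip":10,"slide":[1.8,-3.7,0],"angular":[0,0,0]},{"grip":10,"slide":[1.8,-3.7,0],"angular":[0,0,0]},{"grip":10,"slide":[1.8,-3.7,0],"angular":[0,0,0]},{"grip":10,"slide":[1.8,-3.7,0],"angular":[0,0,0]},{"grip":10,"slide":[1.8,-3.7,0],"angular":[0,0,0]},{"grip":10,"slide":[1.8,-3.7,0],"angular":[0,0,0]},{"grip":10,"slide":[1.8,-3.7,0],"angular":[0,0,0]},{"grip":10,"slide":[1.8,-3.7,0],"angular":[0,0,0]},{"grip":10,"slide":[1.8,-3.7,0],"angular":[0,0,0]},{"grip":10,"slide":[1.8,-3.7,0],"angular":[0,0,0]},{"grip":10,"slide":[1.8,-3.7,0],"angular":[0,0,0]},{"grip":10,"slide":[0.1,-0.4,0],"angular":[0,0,0]},{"grip":10,"slide":[0,0,2],"angular":[0,0,0]},{"grip":10,"slide":[0,0,2],"angular":[0,0,0]},{"grip":10,"slide":[0,0,0],"angular":[0,0,0]},{"grip":10,"slide":[0,0,0],"angular":[0,0,0]}]'

```text
time_s: 21.2
eef_pos: [0.6403, 0.2168, 0.0695]
orientation: [0.0, 1.0, -0.0, -0.0]
ft_force: [0.0, -0.6, -1.2]
gripper_width: 0.361
gripper_force: 30.0
```

Call:
drive_tool --targets '[{"grip":10,"slide":[0.1,-0.1,1],"angular":[0,0,0]},{"grip":10,"slide":[0,0,1],"angular":[0,0,0]},{"grip":10,"slide":[0,0,1],"angular":[0,0,0]},{"grip":10,"slide":[0,0,0.7],"angular":[0,0,0]},{"grip":10,"slide":[0,0,0.4],"angular":[0,0,0]},{"grip":10,"slide":[0,0,0],"angular":[0,0,0]},{"grip":10,"slide":[0,0,0],"angular":[0,0,0]}]'

```text
time_s: 22.08
eef_pos: [0.6418, 0.2186, 0.0292]
orientation: [-0.0, 1.0, 0.0, 0.0]
ft_force: [0.3, 0.4, -1.0]
gripper_width: 0.359
gripper_force: 30.0
```

Call:
drive_tool --targets '[{"grip":10,"slide":[0,0,0.1],"angular":[0,0,0]},{"grip":60,"slide":[0,0,0],"angular":[0,0,0]},{"grip":60,"slide":[0,0,0],"angular":[0,0,0]},{"grip":60,"slide":[0,0,0],"angular":[0,0,0]},{"grip":60,"slide":[0,0,-2],"angular":[0,0,0]},{"grip":60,"slide":[0,0,-4],"angular":[0,0,0]},{"grip":60,"slide":[0,0,-3],"angular":[0,0,0]},{"grip":60,"slide":[0.2,4,0],"angular":[0,0,0]},{"grip":60,"slide":[0.2,4,0],"angular":[0,0,0]},{"grip":60,"slide":[0.2,4,0],"angular":[0,0,0]},{"grip":60,"slide":[0.2,4,0],"angular":[0,0,0]},{"grip":60,"slide":[0.2,4,0],"angular":[0,0,0]},{"grip":60,"slide":[0.2,4,0],"angular":[0,0,0]},{"grip":60,"slide":[0.2,4,0],"angular":[0,0,0]},{"grip":60,"slide":[0.2,4,0],"angular":[0,0,0]},{"grip":60,"slide":[0.2,4,0],"angular":[0,0,0]},{"grip":60,"slide":[0,2.7,0],"angular":[0,0,0]},{"grip":60,"slide":[0,0,0],"angular":[0,0,0]}]'

```text
time_s: 24.32
eef_pos: [0.6601, -0.1707, 0.1196]
orientation: [0.0, 1.0, -0.001, 0.001]
ft_force: [0.4, 0.4, -0.3]
gripper_width: 0.601
gripper_force: 0.0
```

Call:
drive_tool --targets '[{"grip":60,"slide":[0,0,0],"angular":[0,0,-9.3]},{"grip":60,"slide":[0,0,0],"angular":[0,0,-9.3]},{"grip":60,"slide":[0,0,0],"angular":[0,0,-9.3]},{"grip":60,"slide":[0,0,0],"angular":[0,0,-9.3]},{"grip":60,"slide":[0,0,0],"angular":[0,0,-9.3]},{"grip":60,"slide":[0,0,0],"angular":[0,0,-9.3]},{"grip":60,"slide":[0,0,0],"angular":[0,0,-9.3]},{"grip":60,"slide":[0,0,0],"angular":[0,0,-9.3]},{"grip":60,"slide":[0,0,0],"angular":[0,0,-9.3]},{"grip":60,"slide":[0,0,0],"angular":[0,0,-9.3]},{"grip":60,"slide":[0,0,0],"angular":[0,0,0]}]'

```text
time_s: 25.7
eef_pos: [0.6599, -0.1667, 0.1188]
orientation: [0.0, 0.688, 0.725, 0.0]
ft_force: [-0.6, 0.4, -0.1]
gripper_width: 0.601
gripper_force: 0.0
```

```bash
python3 - <<'E'
from workcell import r
from h import *
import cv2
s=r.snapshot("side"); im=s["img"][:,:,::-1]; cv2.imwrite("pics/s3.png",cv2.resize(im[90:400,130:430],None,fx=1.9,fy=1.9,interpolation=cv2.INTER_CUBIC))
q=r.sense(); w,x,y,z=q["orientation"]; M=R.from_quat([x,y,z,w]).as_matrix()
print(q["joints"].round(3),q["eef_pos"].round(4)); d=np.array([.6597,-.168,.007])-q["eef_pos"]
print("slide cm",(M.T@d*100).round(2),"yaw",np.degrees(np.arctan2(M[1,0],M[0,0])))
E
```

```text
[-0.375  0.499  1.337  0.     1.305 -0.426] [ 0.6599 -0.167   0.1187]
slide cm [-0.1  -0.03 11.17] yaw 92.93201721436176
```

View pics/s3.png

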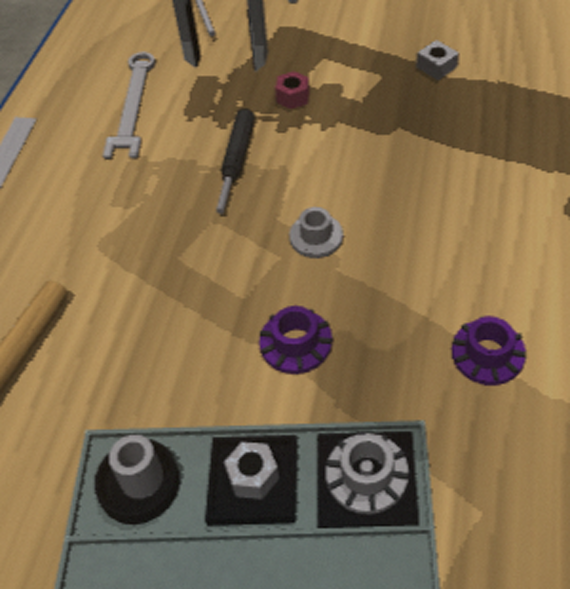

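All three parts are seated (cup, dish and post, left to right). Descending on the punch.

Call:
drive_tool --targets '[{"grip":60,"slide":[-0.1,0,3],"angular":[0,0,0]},{"grip":60,"slide":[0,0,3],"angular":[0,0,0]},{"grip":60,"slide":[0,0,3],"angular":[0,0,0]},{"grip":60,"slide":[0,0,1.5],"angular":[0,0,0]},{"grip":60,"slide":[0,0,0.7],"angular":[0,0,0]},{"grip":60,"slide":[0,0,0],"angular":[0,0,0]},{"grip":0,"slide":[0,0,0],"angular":[0,0,0]},{"grip":0,"slide":[0,0,0],"angular":[0,0,0]},{"grip":0,"slide":[0,0,0],"angular":[0,0,0]},{"grip":0,"slide":[0,0,0],"angular":[0,0,0]},{"grip":0,"slide":[0,0,0],"angular":[0,0,0]},{"grip":0,"slide":[0,0,0],"angular":[0,0,0]},{"grip":0,"slide":[0,0,0],"angular":[0,0,0]},{"grip":0,"slide":[0,0,0],"angular":[0,0,0]}]'

```text
time_s: 27.5
eef_pos: [0.66, -0.1695, 0.0063]
orientation: [0.0, 0.688, 0.725, 0.0]
ft_force: [0.7, 0.3, 3.0]
gripper_width: 0.208
gripper_force: 30.0
```

Call:
drive_tool --targets '[{"grip":0,"slide":[0,0,-1],"angular":[0,0,0]},{"grip":0,"slide":[0,0,-3],"angular":[0,0,0]},{"grip":0,"slide":[0,0,-4],"angular":[0,0,0]},{"grip":0,"slide":[0,0,-3],"angular":[0,0,0]},{"grip":0,"slide":[0,0,0],"angular":[0,0,7.5]},{"grip":0,"slide":[0,0,0],"angular":[0,0,7.5]},{"grip":0,"slide":[0,0,0],"angular":[0,0,7.5]},{"grip":0,"slide":[0,0,0],"angular":[0,0,7.5]},{"grip":0,"slide":[0,0,0],"angular":[0,0,7.5]},{"grip":0,"slide":[0,0,0],"angular":[0,0,7.5]},{"grip":0,"slide":[0,0,0],"angular":[0,0,7.5]},{"grip":0,"slide":[0,0,0],"angular":[0,0,7.5]},{"grip":0,"slide":[0,0,0],"angular":[0,0,7.5]},{"grip":0,"slide":[0,0,0],"angular":[0,0,7.5]},{"grip":0,"slide":[0,0,0],"angular":[0,0,7.5]},{"grip":0,"slide":[0,0,0],"angular":[0,0,0]}]'

```text
time_s: 29.5
eef_pos: [0.6589, -0.1692, 0.1154]
orientation: [-0.0, 0.996, 0.092, -0.001]
ft_force: [-0.5, 0.5, -2.2]
gripper_width: 0.206
gripper_force: 30.0
```

Call:
drive_tool --targets '[{"grip":0,"slide":[-0.5,-3.8,0],"angular":[0,0,0]},{"grip":0,"slide":[-0.5,-3.8,0],"angular":[0,0,0]},{"grip":0,"slide":[-0.5,-3.8,0],"angular":[0,0,0]},{"grip":0,"slide":[-0.5,-3.8,0],"angular":[0,0,0]},{"grip":0,"slide":[-0.5,-3.8,0],"angular":[0,0,0]},{"grip":0,"slide":[-0.5,-3.8,0],"angular":[0,0,0]},{"grip":0,"slide":[-0.5,-3.8,0],"angular":[0,0,0]},{"grip":0,"slide":[-0.5,-3.8,0],"angular":[0,0,0]},{"grip":0,"slide":[-0.5,-3.8,0],"angular":[0,0,0]},{"grip":0,"slide":[-0.5,-3.8,0],"angular":[0,0,0]},{"grip":0,"slide":[-0.7,-3.8,0],"angular":[0,0,0]},{"grip":0,"slide":[-0.7,-3.4,0],"angular":[0,0,0]},{"grip":0,"slide":[0,0,0],"angular":[0,0,0]},{"grip":0,"slide":[0,0,0],"angular":[0,0,0]}]'

```text
time_s: 31.25
eef_pos: [0.5142, 0.2629, 0.1159]
orientation: [0.0, 0.996, 0.092, -0.0]
ft_force: [0.3, 0.5, -1.2]
gripper_width: 0.207
gripper_force: 30.0
```

```bash
python3 - <<'E'
from workcell import r
from h import *
import cv2
s=r.snapshot("side"); im=s["img"][:,:,::-1]; cv2.imwrite("pics/s4.png",im)
q=r.sense(); w,x,y,z=q["orientation"]; M=R.from_quat([x,y,z,w]).as_matrix()
d=np.array([.515,.2635,.012])-q["eef_pos"]
print(q["gripper_width"],"slide cm",(M.T@d*100).round(2),"yaw",np.degrees(np.arctan2(M[1,0],M[0,0])))
E
```

```text
0.20550289820409645 slide cm [ 0.07 -0.09 10.39] yaw 10.536061910411755
```

View pics/s4.png

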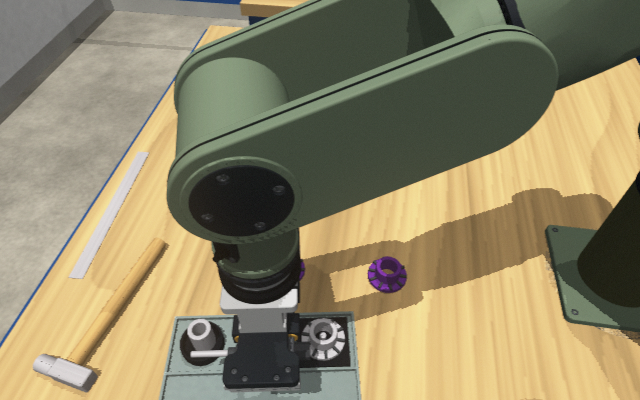

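The punch is held level, with the pin at (205,352) pointing along the tray. Lowering into the channel.

Call:
drive_tool --targets '[{"grip":0,"slide":[0.1,-0.1,3],"angular":[0,0,0]},{"grip":0,"slide":[0,0,3],"angular":[0,0,0]},{"grip":0,"slide":[0,0,2],"angular":[0,0,0]},{"grip":0,"slide":[0,0,1],"angular":[0,0,0]},{"grip":0,"slide":[0,0,1],"angular":[0,0,0]},{"grip":0,"slide":[0,0,0.4],"angular":[0,0,0]},{"grip":0,"slide":[0,0,0],"angular":[0,0,0]},{"grip":0,"slide":[0,0,0],"angular":[0,0,0]}]'

```text
time_s: 32.3
eef_pos: [0.5156, 0.2648, 0.0127]
orientation: [-0.0, 0.996, 0.092, 0.001]
ft_force: [-0.1, 0.5, -2.0]
gripper_width: 0.209
gripper_force: 30.0
```

Call:
drive_tool --targets '[{"grip":0,"slide":[0,0,0.05],"angular":[0,0,0]},{"grip":36,"slide":[0,0,0],"angular":[0,0,0]},{"grip":36,"slide":[0,0,0],"angular":[0,0,0]},{"grip":36,"slide":[0,0,0],"angular":[0,0,0]},{"grip":36,"slide":[0,0,-1],"angular":[0,0,0]},{"grip":36,"slide":[0,0,-3],"angular":[0,0,0]},{"grip":36,"slide":[0,0,-4],"angular":[0,0,0]},{"grip":36,"slide":[0,0,-4],"angular":[0,0,0]},{"grip":36,"slide":[0,4,-3],"angular":[0,0,0]},{"grip":36,"slide":[0,4,0],"angular":[0,0,0]},{"grip":36,"slide":[0,4,0],"angular":[0,0,0]},{"grip":36,"slide":[0,4,0],"angular":[0,0,0]},{"grip":36,"slide":[0,4,0],"angular":[0,0,0]},{"grip":36,"slide":[0,4,0],"angular":[0,0,0]},{"grip":36,"slide":[0,4,0],"angular":[0,0,0]},{"grip":36,"slide":[0,4,0],"angular":[0,0,0]},{"grip":36,"slide":[0,0,0],"angular":[0,0,0]}]'

```text
time_s: 34.42
eef_pos: [0.5741, -0.0528, 0.1623]
orientation: [0.0, 0.996, 0.09, 0.001]
ft_force: [-0.5, 0.3, 0.3]
gripper_width: 0.361
gripper_force: 0.0
```

```bash
python3 - <<'E'
from workcell import r
import cv2
s=r.snapshot("top"); a=s["img"][100:270,120:300,::-1]
cv2.imwrite("pics/t5.png",cv2.resize(cv2.convertScaleAbs(a,alpha=1.5),None,fx=3.4,fy=3.4,interpolation=cv2.INTER_CUBIC))
E
```

```text
(no output)
```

View pics/t5.png

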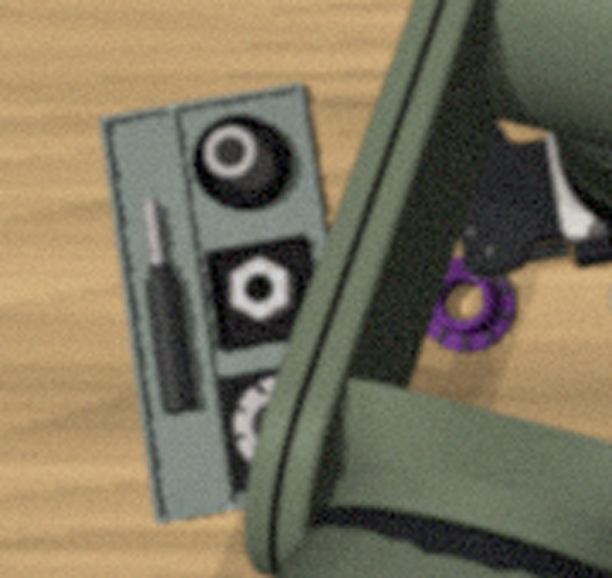

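```bash
python3 - <<'E'
from h import *
from workcell import r
t=np.load("top0.npz")
f=lambda x,y,z:proj(t,120+x/3.4,100+y/3.4,z)
print("sleeve",f(230,151,.052),"nut",f(260,290,.03),"punch",f(151,200,.014),f(182,412,.014))
print(r.finish_job())
E
```

```text
sleeve [0.64103058 0.21746191] nut [0.55298112 0.20098717] punch [0.61582562 0.28166967] [0.47287842 0.25422194]
the job is handed in; nothing more can be done
None
```

The job is handed in at about 34 s of the 102 s allowed: the last pictures show the ribbed flange on the post, the hex nut in the dish, the sleeve upright in the cup and the punch in the channel. Everything is released and I never reached for the smooth flange or square nut; the hand-in call returned no verdict.

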